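# Cover the stew pot

## Task

Take the lid off its sloping stand and lay it down flat on the middle of the wooden board, handle up, and let go of it; then take it again by its handle and put it on the pot that it fits, fully home and level, and let go. Do not drop the lid, leave both pots where they stand, and do not push or knock over the glasses, the carafe, the pepper mill or the spoon.

Things in the scene. Friction and masses are not known exactly. Their poses are not given: they have to be found in the camera images.
- lid_center (a point): Terracotta lid, about 0.25 kg, 61 mm high. This point: on its axis, 30.5 mm above its underside. Own z runs from underside to handle. From below: plug disc 102 mm across, 10 mm thick (goes inside the pot's mouth); flange 122 mm across, 7 mm thick (rests on the rim); upright tab handle. It starts leaning on the stand, own z 50 degrees from vertical, own x up the slope, own y level.
- lid_handle (a point): Middle of the lid's wooden tab handle, 8.5 mm along own z from the lid's centre, same axes. The handle has flat sides: 34 mm long (own x), 14 mm thick (own y: pinch along this), 44 mm high (own z), its foot on the flange 22 mm below this point. On the stand it points up and out from the panel.
- stand: Fixed dark wooden lid stand: 120 x 120 mm foot, panel 110 mm wide at 50 degrees to the level, its top 130 mm high. The slope rises toward own x; the open front faces own -x. Two steel pins 20 mm long, 36 mm either side of the middle, carry the lid's flange: lift the lid straight up off them. Origin under the foot, 80 mm below the middle of the lid's underside.
- board_top (a point): Fixed light wooden board, 165 x 180 x 14 mm (own x, y, z), with a short grip at its own +y end. This point is the centre of its top face, 14 mm above the table. The lid has to be laid within 45 mm of this point.
- pot_rim (a point): The round terracotta pot that the lid fits: 120 mm across outside, 108 mm across inside, 85 mm high, wall 6 mm, with two small ears just below the rim along own x (152 mm over the ears). Loose, 0.8 kg. This point is the centre of its mouth at rim height. The seated lid's underside is 10 mm below it.
- bowl_rim (a point): The wider terracotta pot that the lid does not fit: 158 mm across outside, 146 mm inside, 80 mm high, two ears along own x (190 mm over them). Loose. This point is the centre of its mouth at rim height. To be left alone.
- carafe: Bystander: green glass bottle with a cork, 68 mm across, 215 mm high. Stands near the pot. Origin under its foot.
- wineglass: Bystander: stemmed wine glass, 72 mm across, 185 mm high. Stands near the pot. Origin under its foot.
- mill: Bystander: dark wooden pepper mill, 54 mm across, 145 mm high. Stands near the pot. Origin under its foot.
- tumbler: Bystander: glass tumbler, 68 mm across, 90 mm high, behind the stand. Origin under its foot.
- spoon: Bystander: steel spoon, 170 mm long, lying in front of the board.
Things that resemble listed ones, but are neither listed nor needed, are in the scene too. What is shaped like the part that bears lid_center but green or white is not meant.

How it is judged:
By the outcome, as a careful person would: the job done as asked, in the order asked, and still so for the second after the job is handed in, with the robot touching nothing.
It also fails if it takes over 66 s, if anything falls off the work surface, if the arm or the gripper's body presses on something with over 40 N, if the wrist force passes 120 N, or if a joint passes its speed limit or range.

## Robot

A 7-joint arm with a two-finger parallel gripper is mounted at the origin on the work surface. World frame = base frame: x ahead of the robot, y to its left, z up, the work surface at z = 0. Lengths are in m, angles in rad, forces in N, time in s.
With the tool pointing down it reaches from about 0.425 to 0.925 m from the base axis. Payload 6.8 kg.
Tool frame: the origin (TCP) lies on the front face of the gripper's body, between the roots of the fingers; the fingertips stand 73 mm ahead of it and the grasp point (between the pads) lies 54 mm ahead of it (env.nose_length is the distance from the TCP to the fingertips, in m); z points along the fingers, y is the line along which they close (so a half turn about z gives the same grasp; the last joint's range is limited). The gripper opens to 85 mm and grips with 20 to 120 N. Pads are 22 mm wide; open, the fingers measure 114 mm over their backs; the gripper's body (76 mm by 85 mm) begins 54 mm behind the grasp point. The pads swing forward as they close: fully open they stand 13 mm farther back than shut.
Start: joints at [-1.388, 0.477, 0.022, 1.555, -0.011, 1.109, -0.083], TCP at [0.194, 0.647, 0.304] pointing down, gripper open.
Joint ranges: [-2.96, 2.96], [-0.34, 2.1], [-1.41, 1.46], [0.24, 2.44], [-1.37, 4.51], [0.17, 1.92], [-2.96, 2.96]. Speed limits (rad/s): [2.39, 2.39, 3.14, 3.14, 3.14, 3.14, 3.14].

## Interface

Orientations are given as a unit quaternion [w, x, y, z].
In Python, from cell import env, kin, camera, calibration, job gives the robot as it stands. The module is installed in compiled form; this text tells all that it offers. Calls block until the motion is done:
- env.reach(position, orientation): joint-space move of the TCP to a pose.
- env.movel(position, velocity=0.15, rot=None, stop_force=None): straight line of the TCP; rot=None keeps the orientation; velocity is the mean speed in m/s. With stop_force (N) it stops when the force on the tool has changed by that much, and returns True; else False.
- env.goto_joints(angles): joint-space move.
- env.grip(opening, f_grip=None): finger opening in m; f_grip is the grip in N (None keeps the last); returns when the fingers have stopped.
- env.dwell(seconds).
- kin.inverse_kinematics(position, orientation): joint angles nearest the present ones, or None.
- env.get_state(): the state.
- camera(name): name is "scene" or "top"; returns (picture, depth): 384x512x3 uint8, blue, green, red; 384x512 float32, m along the optical axis (not along the pixel's ray), 0 where there is no reading.
- calibration(name): a dict with "fx", "fy", "cx", "cy" (pixels), "rvec" (rotation vector, rad) and "tvec" (3), from world to camera coordinates, as OpenCV has them. Camera axes: x right, y down, z forward; pixel columns grow to the right and rows downward; lengths in m; the calibration is good to about 2 mm. A picture is of the moment at which its call begins. calibration takes no time and is no camera call.
A pose or a line that the arm cannot do raises env.PlanningError and nothing moves.
- job.job_done(): hands the job in; it is judged then, once.
The state is a dict: "time": time; "qpos": joint angles; "joint_velocities": joint speeds; "joint_torque": joint torques, N m; "tcp_pos": TCP position; "orientation": TCP orientation; "force": force on the tool from outside, world axes, zero at the start; "torque": the same for the moment, N m; "opening": finger opening in m; "gripper_force": force on a finger pad.
Only numpy, scipy, OpenCV 4.12 (cv2) and the standard library are available. Lean on these libraries where they do the work, as an engineer would, in place of code of your own. Each camera call takes 0.05 s, during which the arm holds its last target. There are 200 camera calls.

## Working session

There is one attempt and no reset: what is moved stays moved. The work goes in short steps, each a Python script; the robot and the scene stay as the last script left them, time stands still between calls to the robot, and variables do not carry over. Pictures are saved under pics/ and viewed, at most 10 in all, crops included, and the job is handed in when it is done.

```bash
mkdir -p pics
cat > h.py <<'E'
import numpy as np, cv2
from cell import env, kin, camera, calibration, job
from scipy.spatial.transform import Rotation as R
def cloud(name, depth):
    c=calibration(name); v,u=np.mgrid[0:384,0:512]
    P=np.stack([(u-c['cx'])/c['fx']*depth,(v-c['cy'])/c['fy']*depth,depth],-1)
    Rm=cv2.Rodrigues(np.array(c['rvec'],float))[0]
    W=(P-np.array(c['tvec']).ravel())@Rm
    W[depth<=0]=np.nan
    return W
def q(M): # matrix->wxyz
    return list(R.from_matrix(M).as_quat(scalar_first=True))
E
python3 - <<'E'
from h import *
for n in("scene","top"):
    im,d=camera(n); np.savez("pics/%s0.npz"%n,im=im,W=cloud(n,d))
    cv2.imwrite("pics/%s0.png"%n,cv2.resize(im,(800,600)))
    c=calibration(n); Rm=cv2.Rodrigues(np.array(c['rvec'],float))[0]; print(n,-Rm.T@np.array(c['tvec']).ravel(),Rm[2])
s=env.get_state();print(s['time'],s['tcp_pos'],s['orientation'],s['qpos'])
E
```

```text
scene [ 1.31200784 -0.23498185  1.131351  ] [-0.60102776  0.17555008 -0.77971008]
top [ 0.29810929 -0.00490266  1.15961958] [ 0.18320719  0.01293777 -0.98298919]
0.1 [0.19344594 0.64629105 0.30302956] [-4.01005402e-05  1.44876013e-01  9.89449497e-01 -7.94586687e-04] [-1.38808378  0.47774724  0.02235069  1.55628971 -0.01146447  1.10927514
 -0.08309225]
```

View pics/scene0.png

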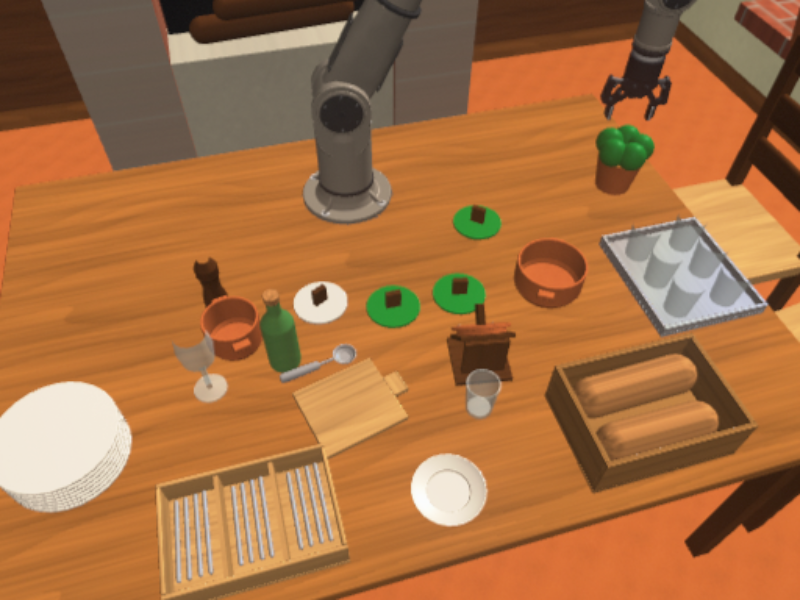

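View pics/top0.png

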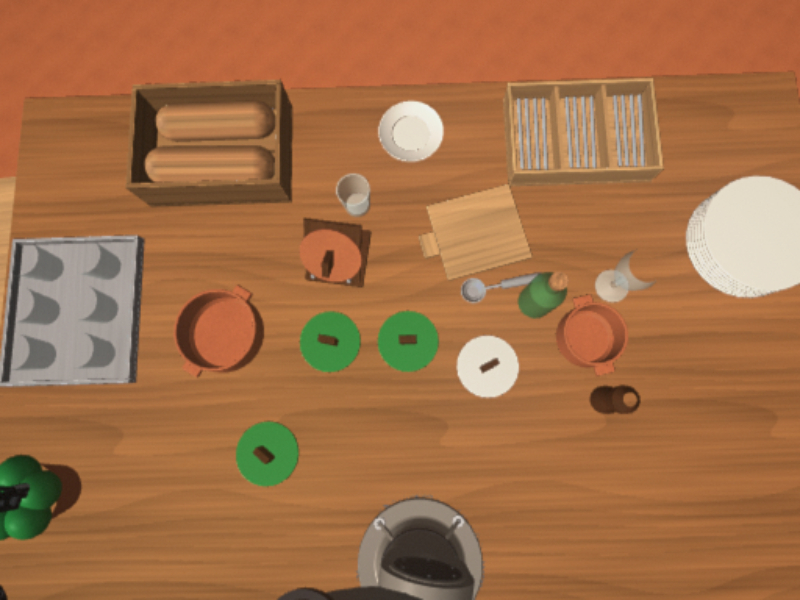

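The top view (800 px) shows these possible lids:
- terracotta on the stand at (330,256)
- green at (330,341), (408,340) and (267,453)
- white at (487,366)

I choose the terracotta one on the stand. Of the two pots, the small one at (592,335) fits and the wide one at (218,331) does not. The board is at (478,232). Next I check the choice in a close crop and measure.

Run:
```python
from h import *
t=np.load("pics/top0.npz")
im=t['im']; 
a=cv2.resize(im[130:195,180:250],(400,372),interpolation=3)  # stand
b=cv2.resize(im[160:270,330:425],(400,463),interpolation=3)  # pot
o=np.zeros((463,800,3),np.uint8);o[:372,:400]=a;o[:,400:]=b;cv2.imwrite("pics/c1.png",o)
from scipy.optimize import least_squares
def circ(P):
    f=lambda p:np.hypot(P[:,0]-p[0],P[:,1]-p[1])-p[2]
    r=least_squares(f,[*P[:,:2].mean(0),.06],loss='soft_l1',f_scale=.002);return r.x
for n in("top","scene"):
    t=np.load(f"pics/{n}0.npz");W=t['W'];im=t['im'];hsv=cv2.cvtColor(im,cv2.COLOR_BGR2HSV)
    X,Y,Z=W[...,0],W[...,1],W[...,2]
    for nm,c in(("pot",(592,335)),("bowl",(218,331))):
        if n=="top": c0=W[int(c[1]*.64),int(c[0]*.64)]; globals()[nm]=c0
        c0=globals()[nm]
        h=.085 if nm=="pot" else .08
        m=(np.hypot(X-c0[0],Y-c0[1])<.105)&(abs(Z-h)<.005)
        if nm=="pot":
            S=hsv[...,1];m&=(hsv[...,0]<15)
        P=W[m];print(n,nm,c0,len(P),circ(P),np.median(P[:,2]))
    # lid
    if n=="top": l0=W[int(256*.64),int(330*.64)];print("lid px",l0)
    m=(np.linalg.norm(W-l0,axis=-1)<.09)&(hsv[...,0]<12)&(hsv[...,1]>120)&(im[...,2]>130)&(Z>.03)
    P=W[m]
    for k in range(4):
        cc=P.mean(0);w,V=np.linalg.eigh(np.cov((P-cc).T));nn=V[:,0]*np.sign(V[2,0]);P=P[abs((P-cc)@nn)<.004]
    print(n,"lid",len(P),cc,nn,"tilt",np.degrees(np.arccos(nn[2])),"extent",np.sqrt(w),P.min(0),P.max(0))
    # tall things
    if n=="top":
        for nm,c in(("board",(478,232)),("carafe",(560,282)),("mill",(627,399)),("glassfoot",(612,285)),("tumbler",(354,190)),("spoon",(473,290))):
            print(nm,W[int(c[1]*.64),int(c[0]*.64)])
    m=(abs(Z-.014)<.005)&(np.hypot(X-.63,Y+.1)<.3)
    k=(m*255).astype(np.uint8);k=cv2.morphologyEx(k,cv2.MORPH_OPEN,np.ones((9,9)))
    N,L,S,C=cv2.connectedComponentsWithStats(k)
    for i in range(1,N):
        if S[i,4]>500:
            xy=(W[L==i][:,:2]*1000).astype(np.float32);print(n,"board",S[i],cv2.minAreaRect(xy))
```

```text
top pot [ 0.41765172 -0.35317762  0.01087869] 257 [ 0.41275505 -0.33944746  0.05658519] 0.08394517068052786
top bowl [0.44963199 0.39788179 0.00415844] 347 [0.44173022 0.37716632 0.07551697] 0.07917878598011897
lid px [0.57085075 0.15211806 0.11360162]
top lid 902 [0.57725736 0.15454838 0.09384297] [-0.75646924  0.1240833   0.64215078] tilt 50.04761501184755 extent [0.00154362 0.03064734 0.03213044] [0.53519163 0.09603015 0.04314558] [0.61514563 0.21461201 0.13706105]
board [ 0.63677293 -0.13643153  0.01501002]
carafe [ 0.4865985  -0.24690734  0.21541293]
mill [ 0.29038076 -0.4164188  -0.00093763]
glassfoot [ 0.51646165 -0.40018646  0.01794541]
tumbler [0.73280498 0.11621471 0.02555681]
spoon [ 0.51813791 -0.12226015  0.0031602 ]
scene pot [ 0.41765172 -0.35317762  0.01087869] 231 [ 0.41521058 -0.34276521  0.05682039] 0.08622280378298776
scene bowl [0.44963199 0.39788179 0.00415844] 262 [0.44287181 0.37397296 0.07571249] 0.08141497867665604
scene lid 71 [0.60046746 0.14010548 0.11948843] [-0.68170433  0.16511228  0.71275321] tilt 44.54063218254407 extent [0.00217998 0.02062916 0.03073837] [0.54793243 0.09436183 0.0708884 ] [0.61875432 0.20243323 0.13651886]
```

View pics/c1.png

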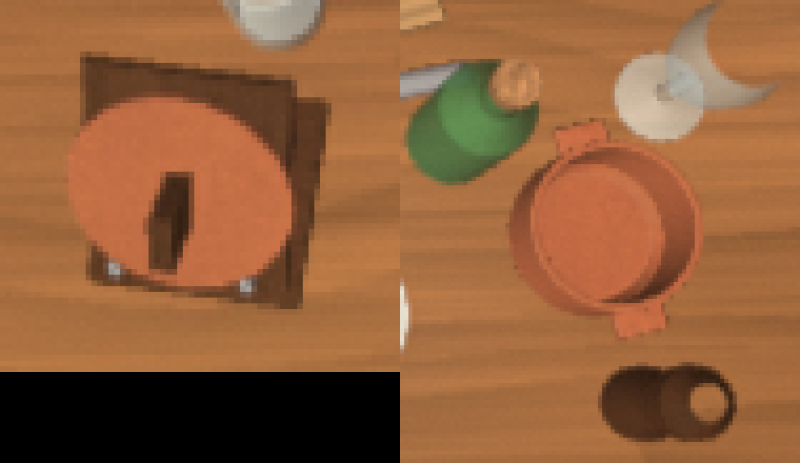

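The crop confirms it: the terracotta lid leans on the stand with its flange on two pins at crop (115,268) and (245,285), and its tab handle is at (170,220). The small pot's ears are at (582,135) and (640,318). Now I refine the fits.

```bash
cat >> h.py <<'E'
from scipy.optimize import least_squares
def ring(P,c,r=.057,w=.006,fit_r=False):
    c=np.array(c,float)
    for k in range(8):
        d=np.hypot(*(P[:,:2]-c).T);Q=P[abs(d-r)<w]
        # equal weight per angle
        a=np.floor(np.arctan2(*(Q[:,:2]-c).T[::-1])/np.radians(10)).astype(int)
        wt=1/np.sqrt(np.array([np.sum(a==x) for x in a]))
        c=least_squares(lambda p:wt*(np.hypot(*(Q[:,:2]-p).T)-r),c).x
    return c,len(Q),len(set(a))
def board_rect(W,c=(.637,-.136)):
    m=(abs(W[...,2]-.014)<.006)&(np.hypot(W[...,0]-c[0],W[...,1]-c[1])<.125)
    m=cv2.morphologyEx((m*255).astype(np.uint8),cv2.MORPH_OPEN,np.ones((9,9)))>0
    return cv2.minAreaRect((W[m][:,:2]*1000).astype(np.float32)),m.sum()
E
python3 - <<'E'
from h import *
nn=np.array([-.7565,.1241,.6421]);
for n in("top","scene"):
    t=np.load(f"pics/{n}0.npz");W=t['W'];im=t['im'];hsv=cv2.cvtColor(im,cv2.COLOR_BGR2HSV)
    X,Y,Z=[W[...,i] for i in range(3)]
    m=(abs(Z-.085)<.006)&(hsv[...,0]<15)
    print(n,"pot",ring(W[m],(.414,-.341)), "bowl",ring(W[abs(Z-.08)<.006],(.442,.376),.076))
    print("board",board_rect(W))
    for nm,c,zl in(("carafe",(.487,-.25),.19),("mill",(.31,-.40),.12),("glass",(.51,-.42),.14),("tumbler",(.73,.116),.08)):
        mm=(np.hypot(X-c[0],Y-c[1])<.08)&(Z>zl)&(Z<.22);print(nm,mm.sum(),np.nanmedian(W[mm],0) if mm.any() else 0,W[mm].min(0) if mm.any() else 0,W[mm].max(0) if mm.any() else 0)
    if n=="top":
        l0=np.array([.5773,.1545,.0938])
        ey=np.cross(nn,[0,0,1]);ey/=np.linalg.norm(ey);ex=np.cross(ey,nn)
        m=(np.linalg.norm(W-l0,axis=-1)<.09)&(hsv[...,0]<12)&(hsv[...,1]>120)&(im[...,2]>130)
        P=W[m];P=P[abs((P-l0)@nn)<.005]
        uv=np.c_[(P-l0)@ex,(P-l0)@ey]
        print(ex,ey,uv.min(0),uv.max(0),cv2.minEnclosingCircle((uv*1000).astype(np.float32)))
        m2=(np.linalg.norm(W-l0,axis=-1)<.09)&((W-l0)@nn>.015)&(Z>.03);H=W[m2]
        print("handle",len(H),np.c_[(H-l0)@ex,(H-l0)@ey,(H-l0)@nn].min(0),np.c_[(H-l0)@ex,(H-l0)@ey,(H-l0)@nn].max(0))
E
```

```text
top pot (array([ 0.41270254, -0.33942624]), 270, 36) bowl (array([0.4417083 , 0.37715518]), 361, 36)
board (((637.5254516601562, -127.79573059082031), (165.4969940185547, 201.9896240234375), 12.075845718383789), np.int64(2191))
carafe 126 [ 0.48747993 -0.24431575  0.21392705] [ 0.47401817 -0.26040402  0.19043716] [ 0.5037791  -0.23097234  0.2172841 ]
mill 203 [ 0.29079552 -0.35957836  0.132071  ] [ 0.26699769 -0.39355222  0.12054628] [ 0.31578199 -0.34505036  0.14541131]
glass 221 [ 0.50327653 -0.3797281   0.16391891] [ 0.48339943 -0.42319709  0.14031266] [ 0.55033654 -0.37050877  0.18690552]
tumbler 123 [0.71209932 0.11255086 0.08771185] [0.67439774 0.07846641 0.08046351] [0.74231405 0.14344739 0.09306186]
[ 0.63363086 -0.10394394  0.76661141] [ 0.16188123  0.98681025 -0.        ] [-0.06469846 -0.05941353] [0.05555246 0.05966494] ((-4.931089878082275, 0.5692545771598816), 61.441429138183594)
handle 88 [-0.02117091 -0.00711986  0.01505949] [0.01360169 0.00763582 0.05031263]
scene pot (array([ 0.41502685, -0.34264359]), 258, 36) bowl (array([0.44303093, 0.37402962]), 296, 36)
board (((685.86376953125, -197.58860778808594), (24.78479766845703, 30.624311447143555), 77.61300659179688), np.int64(81))
carafe 111 [ 0.49727465 -0.249273    0.21552129] [ 0.47623375 -0.26427975  0.19021492] [ 0.50684555 -0.23410552  0.2197341 ]
mill 136 [ 0.30548659 -0.36978086  0.13514896] [ 0.27321162 -0.39557312  0.12027065] [ 0.31874204 -0.34802969  0.15034127]
glass 297 [ 0.54678139 -0.40163617  0.16453576] [ 0.50802661 -0.44222251  0.14008855] [ 0.55644809 -0.37362819  0.19110104]
tumbler 171 [0.70734217 0.10716922 0.08994379] [0.67655153 0.07462604 0.08013834] [0.74426772 0.14164834 0.09636506]
```

```bash
cat >> h.py <<'E'
nn=np.array([-.7565,.1241,.6421]);nn/=np.linalg.norm(nn)
ey=np.cross(nn,[0,0,1]);ey/=np.linalg.norm(ey);ex=np.cross(ey,nn)
F=np.array([.5754,.1535,.0908])   # flange top centre on stand
def tool(z,y): 
    z=np.array(z,float);y=np.array(y,float);return np.c_[np.cross(y,z),y,z]
def down(deg): a=np.radians(deg);return q(tool([0,0,-1],[np.cos(a),np.sin(a),0])) # finger line at deg
GRASP=F+nn*(.025+.054)
BOARD=np.array([.638,-.139]); POT=np.array([.4139,-.3410])
E
python3 - <<'E'
from h import *
ik=lambda p,o:(lambda r:None if r is None else np.round(r,2))(kin.inverse_kinematics(list(p),o))
for s in(1,-1):
    Q=q(tool(-nn,s*ey))
    print(s,"pre",ik(GRASP+.09*nn,Q),"grasp",ik(GRASP,Q),"up",ik(GRASP+[0,0,.2],Q))
for d in range(-180,180,20):
    print(d,"board",ik([*BOARD,.11],down(d)),ik([*BOARD,.37],down(d)),"pot",ik([*POT,.171],down(d)),ik([*POT,.37],down(d)))
print(GRASP)
E
```

```text
1 pre None grasp [-1.06  0.55  0.42  2.42  2.23  0.58 -1.53] up [-1.15  0.03  0.46  2.3   1.35  0.62 -0.38]
-1 pre None grasp [-0.55  0.5  -0.18  2.39  2.04  0.8   1.92] up [ 0.42  0.21 -1.2   2.22  1.46  0.82  2.75]
-180 board [-0.61  1.15  1.26  1.79 -1.2   1.2  -2.1 ] [-0.64  0.71  1.27  1.58 -0.69  1.37 -2.43] pot [ 1.49  0.84 -1.31  1.94  0.92  1.13  2.94] [-0.4   0.42  1.3   1.86 -0.43  1.2  -2.1 ]
-160 board [-0.61  1.15  1.26  1.79 -1.2   1.2  -1.75] [-0.64  0.71  1.27  1.58 -0.69  1.37 -2.08] pot [-0.27  0.86  1.27  2.05 -0.99  1.05 -1.29] [-0.4   0.42  1.3   1.86 -0.43  1.2  -1.75]
-140 board [-0.61  1.15  1.26  1.79 -1.2   1.2  -1.4 ] [-0.64  0.71  1.27  1.58 -0.69  1.37 -1.73] pot [-0.19  0.69  1.06  2.05 -0.79  0.89 -1.12] [-0.4   0.42  1.3   1.86 -0.43  1.2  -1.4 ]
-120 board [-0.54  0.98  1.05  1.79 -1.01  1.02 -1.17] [-0.64  0.71  1.27  1.58 -0.69  1.37 -1.38] pot [-0.19  0.69  1.06  2.05 -0.79  0.89 -0.77] [-0.29  0.3   1.08  1.85 -0.28  1.16 -1.21]
-100 board [-0.29  0.75  0.59  1.77 -0.56  0.79 -1.16] [-0.56  0.58  1.05  1.58 -0.52  1.29 -1.18] pot [-0.19  0.69  1.
[... 1870 characters left out ...]
17] pot [-0.    0.53  0.75  2.04 -0.52  0.77  2.81] [ 0.9   0.22 -0.39  1.78  0.09  1.16  2.24]
120 board [-0.04  0.67  0.23  1.76 -0.21  0.74  2.39] [-0.38  0.46  0.71  1.57 -0.31  1.23  2.48] pot [ 1.04  0.49 -0.59  1.97  0.37  0.79  2.33] [ 1.07  0.24 -0.59  1.77  0.14  1.17  2.53]
140 board [ 0.    0.67  0.17  1.75 -0.15  0.73  2.69] [-0.34  0.45  0.66  1.57 -0.29  1.23  2.81] pot [-0.27  0.86  1.27  2.05 -0.99  1.05 -2.33] [-0.4   0.42  1.3   1.86 -0.43  1.2  -2.8 ]
160 board [ 0.86  1.03 -1.2   1.69  1.04  1.19  2.18] [ 0.86  0.66 -1.19  1.48  0.61  1.41  2.45] pot [ 1.17  0.54 -0.77  1.96  0.5   0.84  2.93] [-0.4   0.42  1.3   1.86 -0.43  1.2  -2.45]
[0.51563607 0.16330397 0.14152627]
```

```bash
cat >> h.py <<'E'
def tilted(t): # tool z tilted t deg outward from vertical, in the lid's slope plane
    h=np.cross(ey,[0,0,1.]); h=h*np.sign(h[0]); a=np.radians(t)
    return h*np.sin(a)-np.array([0,0,1])*np.cos(a)
E
python3 - <<'E'
from h import *
ik=lambda p,o:(lambda r:None if r is None else np.round(r,2))(kin.inverse_kinematics(list(p),o))
G=F+nn*.026
for s in(1,-1):
  for t in(20,30,35,40,45):
    z=tilted(t);Q=q(tool(z,s*ey));T=G-.054*z
    # lay: same tool rel. lid, lid level; lid yaw d = direction of lid x
    print(s,t,"g",ik(T,Q),"up.1",ik(T+[0,0,.1],Q),"up.2",ik(T+[0,0,.2],Q))
    Rl=np.c_[ex,ey,nn]; Rt=tool(z,s*ey); rel=Rl.T@Rt
    for d in(-60,-30,-10,20):
        M=R.from_euler('z',d,degrees=True).as_matrix()@rel
        p=np.array([*BOARD,.014+.043])-.054*M[:,2]
        print("   lay",d,ik(p,q(M)),ik(p+[0,0,.2],q(M)))
E
```

```text
1 20 g [-0.73  0.41  0.28  2.15  0.31  0.33  0.65] up.1 [-0.8   0.24  0.35  2.08  0.23  0.56  0.76] up.2 [-0.88  0.11  0.42  1.97  0.22  0.79  0.81]
   lay -60 [-0.02  0.93  0.5   1.47 -0.72  1.38  1.26] [-0.26  0.89  1.04  1.38 -0.89  1.81  1.34]
   lay -30 [-0.08  0.98  0.5   1.35 -0.51  1.46  1.58] [-0.23  0.86  0.84  1.26 -0.59  1.81  1.64]
   lay -10 [-0.13  0.98  0.47  1.33 -0.35  1.45  1.79] [-0.22  0.82  0.68  1.23 -0.37  1.76  1.84]
   lay 20 [-0.16  0.92  0.33  1.39 -0.04  1.34  2.05] [-0.22  0.74  0.46  1.29 -0.04  1.64  2.12]
1 30 g [-0.77  0.4   0.24  2.25  1.21  0.26 -0.31] up.1 [-0.93  0.22  0.41  2.19  0.64  0.41  0.32] up.2 [-0.98  0.06  0.44  2.09  0.52  0.66  0.5 ]
   lay -60 [-0.11  0.86  0.55  1.57 -0.69  1.19  1.25] [-0.34  0.79  1.02  1.47 -0.79  1.6   1.29]
   lay -30 [-0.13  0.88  0.5   1.5  -0.49  1.24  1.58] [-0.3   0.76  0.85  1.38 -0.56  1.6   1.63]
   lay -10 [-0.15  0.88  0.45  1.48 -0.35  1.23  1.8 ] [-0.29  0.73  0.74  1.37 -0.39  1.57  1.86]
   lay 20 [-0.17  0.84  0.36  1.52 -0.12  1.14  2.11] [-0.27  0.65  0.53  1.4  -0.13  1.46  2.17]
1 35 g [-1.0
[... 3605 characters left out ...]
  1.06 -1.14] [-0.52  0.8   1.13  1.51 -0.65  1.45 -1.07]
   lay 20 [-0.36  0.85  0.7   1.66 -0.5   1.   -0.72] [-0.48  0.68  0.92  1.53 -0.42  1.33 -0.73]
-1 45 g [-0.86  0.47  0.22  2.38  2.05  0.53  1.89] up.1 [-1.39  0.3   0.84  2.36  1.6   0.31  2.41] up.2 [ 0.46  0.19 -1.2   2.17  1.29  0.77  2.93]
   lay -60 [-0.56  1.16  1.26  1.75 -1.2   1.3  -1.56] [-0.58  0.82  1.27  1.61 -0.82  1.41 -1.8 ]
   lay -30 [-0.5   1.01  1.05  1.72 -0.97  1.13 -1.2 ] [-0.58  0.83  1.27  1.59 -0.79  1.42 -1.3 ]
   lay -10 [-0.32  0.81  0.66  1.71 -0.58  0.93 -1.15] [-0.56  0.76  1.16  1.58 -0.68  1.36 -1.04]
   lay 20 [-0.33  0.8   0.65  1.72 -0.53  0.9  -0.68] [-0.54  0.68  1.02  1.59 -0.53  1.27 -0.64]
```

```bash
cat >> h.py <<'E'
TZ=tilted(25); RT=tool(TZ,ey); QT=q(RT); TG=F+nn*.027-.054*TZ
REL=np.c_[ex,ey,nn].T@RT   # tool in lid frame
E
python3 - <<'E'
from h import *
env.grip(.085,60)
env.reach(list(TG+[0,0,.16]),QT)
print(env.get_state()['time'])
print("hit",env.movel(list(TG+[0,0,.03]),.15,stop_force=15))
print("hit",env.movel(list(TG),.05,stop_force=10))
im,d=camera("top");im2,d2=camera("scene");a=cv2.resize(im[110:210,160:260],(400,400),interpolation=3);b=cv2.resize(im2[160:260,250:350],(400,400),interpolation=3)
cv2.imwrite("pics/g1.png",np.hstack([a,b]))
s=env.get_state();print(s['time'],s['tcp_pos']-TG,s['force'],s['qpos'])
E
```

```text
2.5
hit False
hit False
4.3667 [1.84626142e-04 5.35593678e-05 2.48439638e-04] [-0.64018705  0.6733517   0.36004179] [-0.90128788  0.42535382  0.45113405  2.21377528  0.42713388  0.21392782
  0.48751379]
```

View pics/g1.png

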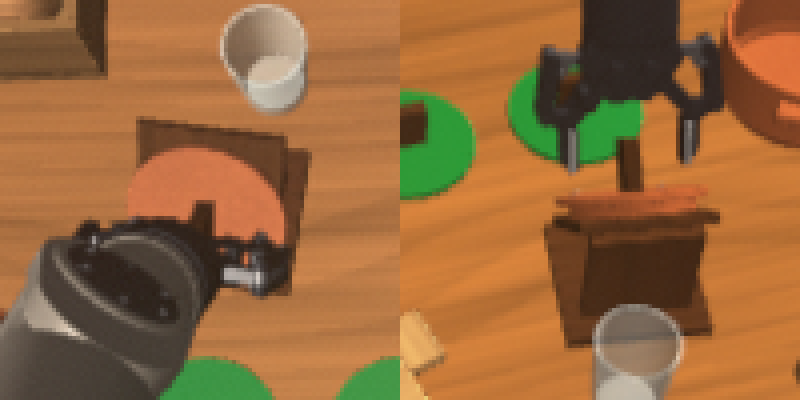

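The open fingers straddle the handle: in the right crop the pads are at (572,145) and (688,145), with the handle between them at (629,165). I close, lift and carry the lid to the board.

Run:
```python
from h import *
env.grip(.0,60)
s=env.get_state();print(s['opening'],s['gripper_force'],s['force'])
if s['opening']<.009: raise SystemExit
env.movel(list(TG+[0,0,.03]),.06);
env.movel(list(TG+[0,0,.18]),.15)
s=env.get_state();print(s['time'],s['opening'],s['gripper_force'],s['force'])
M=R.from_euler('z',-30,degrees=True).as_matrix()@REL
p=np.array([*BOARD,.014+.044])-.054*M[:,2]
np.savez("lay.npz",M=M,p=p)
env.reach(list(p+[0,0,.16]),q(M))
im,d=camera("top");im2,d2=camera("scene")
a=cv2.resize(im[100:220,230:350],(400,400),interpolation=3);b=cv2.resize(im2[160:290,170:300],(400,400),interpolation=3)
cv2.imwrite("pics/g2.png",np.hstack([a,b]))
s=env.get_state();print(s['time'],s['opening'],s['force'],s['qpos'])
```

```text
0.013394659880173366 58.61613571643829 [-0.83247689  1.35056277  2.48309884]
6.8167 0.013296444203788341 58.51305305957794 [-0.62546291 -0.21997113 -3.37909317]
8.1167 0.013331401501286344 [-0.30239963 -0.37806196 -3.13082846] [-0.17532954  0.78048     0.63480326  1.34817697 -0.47906687  1.60026621
  1.55881342]
```

View pics/g2.png

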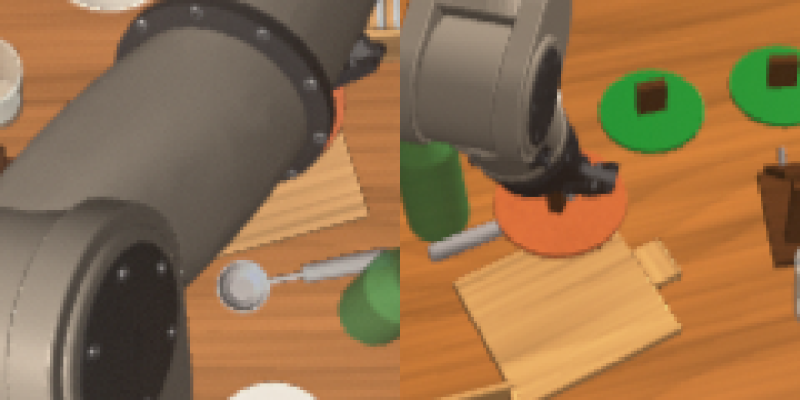

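The lid is held level above the board. In the right crop the flange is at (560,205) and the board at (570,310). I lower it.

Run:
```python
from h import *
L=np.load("lay.npz");M=L['M'];p=L['p']
env.movel(list(p+[0,0,.015]),.12,stop_force=15)
hit=env.movel(list(p-[0,0,.008]),.025,stop_force=6)
s=env.get_state();print(hit,s['tcp_pos']-p,s['force'],s['torque'])
env.grip(.05,60)
env.dwell(.2)
s=env.get_state();t0=s['tcp_pos'];z=M[:,2]
env.movel(list(t0-.07*z),.12,stop_force=10)
env.reach([.55,.2,.35],down(60))
ims=[]
for n,c in(("top",(100,220,230,350)),("scene",(200,310,170,280))):
    im,d=camera(n);W=cloud(n,d);np.savez(f"pics/{n}1.npz",im=im,W=W)
    ims.append(cv2.resize(im[c[0]:c[1],c[2]:c[3]],(400,400),interpolation=3))
    hsv=cv2.cvtColor(im,cv2.COLOR_BGR2HSV)
    m=(hsv[...,0]<12)&(hsv[...,1]>120)&(im[...,2]>130)&(abs(W[...,2]-.031)<.008)&(np.hypot(W[...,0]-.637,W[...,1]+.137)<.1)
    P=W[m];c,r=cv2.minEnclosingCircle((P[:,:2]*1000).astype(np.float32))
    cc=P.mean(0);w,V=np.linalg.eigh(np.cov((P-cc).T));print(n,len(P),c,r,np.median(P[:,2]),V[:,0])
    h=(W[...,2]>.05)&(W[...,2]<.085)&(np.hypot(W[...,0]-.637,W[...,1]+.137)<.06)
    H=W[h];print("handle",len(H),cv2.minAreaRect((H[H[:,2]>.066][:,:2]*1000).astype(np.float32)),H[:,2].max())
    m=(abs(W[...,2]-.085)<.006)&(hsv[...,0]<15);print("pot",ring(W[m],(.414,-.341)))
cv2.imwrite("pics/g3.png",np.hstack(ims))
print(env.get_state()['time'], "expected handle xy",(t0+.054*z),"grasp point")
np.savez("lay.npz",M=M,p=p,t0=t0)
```

```text
True [-9.41699976e-05  6.87928092e-05 -7.37391574e-05] [0.419018   0.31946268 4.99198563] [-0.09397979 -0.19895334 -0.04109027]
top 1028 (636.0621337890625, -136.52334594726562) 60.91104507446289 0.030376458491499593 [ 0.00517973 -0.0016615   0.9999852 ]
handle 60 ((635.64111328125, -136.89297485351562), (13.649246215820312, 34.58592224121094), 61.60973358154297) 0.07963217389447926
pot (array([ 0.41260025, -0.33941948]), 273, 36)
scene 913 (637.0619506835938, -139.4210205078125) 61.21585464477539 0.03397885597319808 [ 1.61465134e-03 -7.18732280e-04  9.99998438e-01]
handle 80 ((638.1513061523438, -140.6998748779297), (15.014994621276855, 34.869136810302734), 61.09302520751953) 0.0830385361289419
pot (array([ 0.41501958, -0.34272747]), 239, 36)
13.1 expected handle xy [ 0.63738548 -0.13862926  0.05689021] grasp point
```

View pics/g3.png

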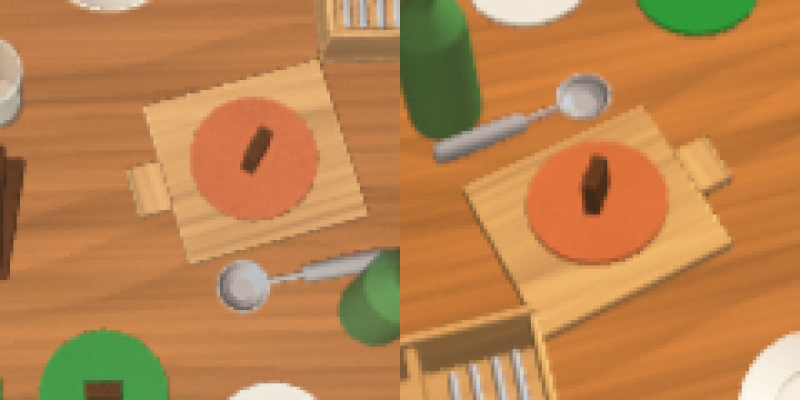

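The lid lies flat and centred on the board: top crop (255,158), scene crop (597,200). It has been released, and its handle lies at the expected yaw. I regrasp it from above, lift, and carry it high over the carafe to hover above the pot.

Run:
```python
from h import *
Lc=np.array([.6366,-.1380]);Pc=Lc+[-.2227,-.2031];Q=down(61);zg=.110
env.grip(.085)
env.reach([*Lc,.22],Q)
print(env.movel([*Lc,zg+.02],.15,stop_force=12),env.movel([*Lc,zg],.05,stop_force=8))
env.grip(0,60)
s=env.get_state();print(s['opening'],s['gripper_force'],s['force'],s['tcp_pos'])
env.movel([*Lc,zg+.02],.06);env.movel([*Lc,.38],.2)
print(env.get_state()['force'])
env.movel([*Pc,.38],.2)
env.movel([*Pc,zg+.061+.035],.15,stop_force=15)
ims=[]
for n,c in(("top",(160,270,330,440)),("scene",(150,270,90,210))):
    im,d=camera(n);ims.append(cv2.resize(im[c[0]:c[1],c[2]:c[3]],(400,400),interpolation=3))
cv2.imwrite("pics/g4.png",np.hstack(ims))
s=env.get_state();print(s['time'],s['opening'],s['tcp_pos'],s['force'],s['torque'])
```

```text
False False
0.01348956232195487 59.800434708595276 [ 0.44635513 -0.99622608  0.92498316] [ 0.63671761 -0.1381282   0.11020486]
[-0.09166999  0.28203555 -3.63874256]
21.8333 0.01314522993070067 [ 0.41434425 -0.34141986  0.20683489] [ 0.80630697 -0.78418283 -2.58012767] [-0.02808326 -0.03721523 -0.00961299]
```

View pics/g4.png

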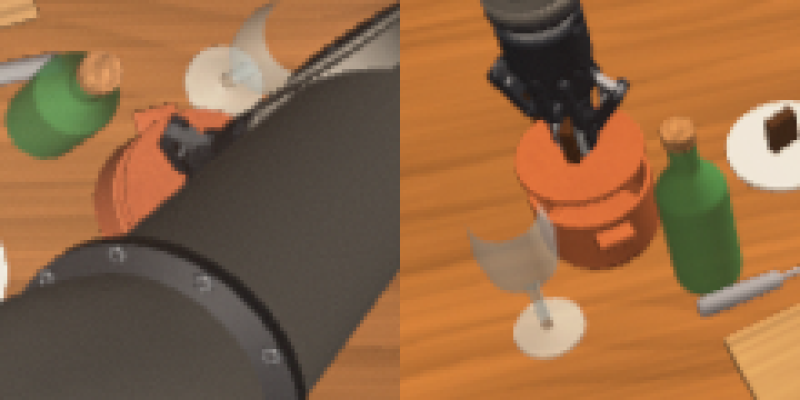

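The lid hangs level over the pot in the scene crop, with the flange at (580,165) and the rim at (590,225). The carafe and glass are clear. I lower it under force watch.

Run:
```python
from h import *
P=np.array([.4139,-.3411]);zt=.171
env.dwell(.2)
env.movel([*P,zt+.014],.06,stop_force=8)
s=env.get_state();print(s['tcp_pos'],s['force'])
hit=env.movel([*P,zt-.006],.02,stop_force=5)
s=env.get_state();print(hit,s['time'],s['tcp_pos'],s['force'],s['torque'],s['opening'])
```

```text
[ 0.41363437 -0.34108289  0.18454552] [ 0.3519384  -0.84256246 -3.13560924]
True 23.2333 [ 0.41391993 -0.34103382  0.1711426 ] [0.12564709 1.64233444 6.36660291] [ 0.08165934  0.08143959 -0.01342975] 0.013287886985623188
```

Contact came at z = 0.1711 against the expected 0.171, so the lid is seated. I release, retreat and check.

Run:
```python
from h import *
env.grip(.045);env.dwell(.2)
x,y,z=env.get_state()['tcp_pos']
env.movel([x,y,z+.03],.06,stop_force=6);env.movel([x,y,.36],.2,stop_force=10)
env.reach([.5,.15,.36],down(61))
ims=[]
for n,c in(("top",(160,270,330,440)),("scene",(150,270,90,210))):
    im,d=camera(n);W=cloud(n,d);hsv=cv2.cvtColor(im,cv2.COLOR_BGR2HSV)
    ims.append(cv2.resize(im[c[0]:c[1],c[2]:c[3]],(400,400),interpolation=3))
    m=(hsv[...,0]<12)&(hsv[...,1]>120)&(abs(W[...,2]-.092)<.006)&(np.hypot(W[...,0]-.414,W[...,1]+.341)<.063)
    Pt=W[m];w,V=np.linalg.eigh(np.cov((Pt-Pt.mean(0)).T));print(n,m.sum(),cv2.minEnclosingCircle((Pt[:,:2]*1000).astype(np.float32)),np.median(Pt[:,2]),V[:,0])
cv2.imwrite("pics/g5.png",np.hstack(ims));print(env.get_state()['time'])
```

```text
top 1278 ((414.0552978515625, -340.164794921875), 61.36100769042969) 0.09136440933879458 [-2.65880289e-04  1.94716385e-03  9.99998069e-01]
scene 672 ((414.62579345703125, -343.0400695800781), 62.103885650634766) 0.09514863253593739 [0.00907102 0.00266438 0.99995531]
27.35
```

View pics/g5.png

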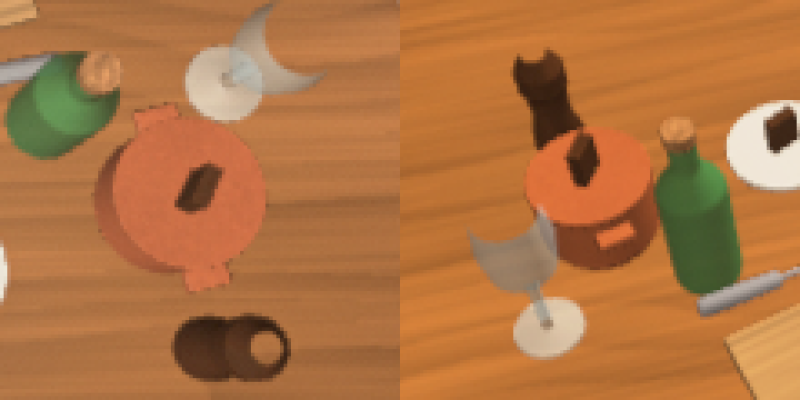

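The lid sits level and fully home on the pot, flange top about 92 mm high, at top crop (190,195). The carafe, glass and mill still stand where they were. I hand in.

```bash
python3 -c "
from h import *
print(job.job_done())"
```

```text
the job is handed in; nothing more can be done
None
```

The lid was laid flat on the board and released, then picked up again by its handle and seated level and fully home on the small pot; nothing else was seen to move, and I handed the job in at about 27 s of the 66 s allowed.

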